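Point out the missing washer and the bare stud

ROBOT

A 7-joint arm with a two-finger parallel gripper is mounted at the origin on the work surface. World frame = base frame: x ahead of the robot, y to its left, z up, the work surface at z = 0. Lengths are in mm, angles in rad, forces in N, time in s.
With the tool pointing down it reaches from about 400 to 850 mm from the base axis. Payload 4.5 kg.
Tool frame: the origin (TCP) lies at the very end of the fingers, on their centre line; the grasp point (between the pads) lies 19 mm behind it (r.hold_point_z is the distance from the TCP to the grasp point, in mm); x points along the fingers, z is the direction in which the jaws open and shut, and the axes are right-handed (so a half turn about x gives the same grasp; the last joint's range is limited). The gripper opens to 85 mm and grips with 20 to 120 N. Pads are 22 mm wide; open, the fingers measure 114 mm over their backs; the gripper's body (76 mm by 85 mm) begins 54 mm behind the grasp point. The pads swing forward as they close: fully open they stand 13 mm farther back than shut.
Start: joints at [-1.259, 0.689, -0.195, 1.565, 0.157, 0.902, -0.215], TCP at [171.38, 601.068, 231.317] pointing down, gripper open.
Joint ranges: [-3.01, 3.01], [-0.46, 2.08], [-1.47, 1.51], [0.13, 2.56], [-1, 4.14], [0.04, 2.09], [-2.66, 2.66]. Speed limits (rad/s): [2.57, 2.57, 3.14, 3.14, 3.14, 3.14, 3.14].

INTERFACE

Orientations are given as a unit quaternion [x, y, z, w].
In Python, from station import r, snapshot, calibration gives the robot as it stands.
- The arm moves only by the tool apply_moves, never from a script. Its argument "targets" is a list of rows, each a list of 2 entries, a list of its own where there are three numbers: the shift along the tool's x, y, z in m, then the turn about the tool's x in rad. A call has 1 to 8 rows; each row is the pose to reach, as a shift and turn from the pose commanded when the call began, along the tool's axes at that moment; what a row does not reach only later rows make up. A row lasts 1/12 s, in which the tool goes at most 41.7 mm and 7.16 degrees, less where a joint would pass 70% of its speed; a pose out of reach is approached as far as the arm can. A call with a gripper value outside its range is refused whole. "grip" is the closure, from 0 (fully open) to 1 (shut), set as the call begins (left out, the last holds). The fingers move at their own pace and stop on an object; "newtons" is the grip in N (left out, the last holds). Time passes only in rows, so rows that repeat a pose let the fingers close. It gives the time, the measured TCP pose, the force and the opening at its end, in the units of the state.
- r.get_obs(): the state, without advancing time (a new reading comes with each control period).
- snapshot(name): name is "side" or "top"; returns the picture (480x640x3 uint8, red, green, blue); there is no depth.
- calibration(name): a dict with "intrinsics" (3x3 intrinsics, pixels), "eye" and "orientation" of the camera in the world. Camera axes: x right, y up, looking along -z (the intrinsics and any distortion apply to the point x, -y, -z); pixel columns grow to the right and rows downward; lengths in mm; the calibration is good to about 2 mm. A picture is of the moment at which its call begins. calibration takes no time and is no camera call.
- r.job_done(): hands the job in, once; it reports no verdict.
The state is a dict: "clock": time; "q": joint angles; "joint_velocities": joint speeds; "joint_torque": joint torques, N m; "eef_pos": TCP position; "eef_rot": TCP orientation; "force": force on the tool from outside, world axes, zero at the start; "torque": the same for the moment, N m; "finger_gap": finger opening in mm.
Only numpy, scipy, OpenCV 4.12 (cv2) and the standard library are available. Lean on these libraries where they do the work, as an engineer would, in place of code of your own. Each camera call takes 0.05 s, during which the arm holds its last target.

TASK

Show the apprentice what is still missing from the oil pump on the bench: with the fingertips straight above it and about 2 cm clear, point first at the loose copper washer lying on the bench, then at the one stud on the pump's cover that has no washer and nut, dwelling about two seconds at each. Touch nothing, and do not hover close over any other washer or stud. Then draw the hand back at least 15 cm from both, so that she can get at the work.

Things in the scene. Friction and masses are not known exactly. Their poses are not given: they have to be found in the camera images.
- copper_washer_top (a point): loose copper-coloured flat washer lying flat on the wooden bench: outside 28 mm, bore 10.6 mm, 3 mm thick. The point is the centre of its bore at the level of its upper face; z up. The only copper washer lying on the bench (others sit under the nuts on the pump).
- bare_stud_top (a point): the one threaded steel stud on the pump's cover without a washer and nut: 10 mm in diameter, standing 20 mm out of the cover. The point is the centre of its top end, 110 mm above the bench; z up. It is at any of the four corners of the cover.
- nut_a_top (a point): a finished stud: a like stud with a copper washer (28 mm) and a steel hex nut (17 mm across flats) on it. The point is the centre of the stud's top end, 110 mm above the bench, 9 mm above the nut.
- nut_b_top (a point): a second finished stud, as nut_a.
- nut_c_top (a point): a third finished stud, as nut_a.
- pump: gear oil pump, aluminium with a grey cover on top, fixed on two wooden blocks. 162 mm along its x (two ears, 30 to 40 mm up) and 116 mm along its y (suction neck at +y, plug at -y, 40 to 80 mm up). Cover about 108 x 88 mm, its top 90 mm above the bench, with four studs at x = +-36, y = +-30 mm, the highest parts (110 mm). Origin at bench level under the middle of the cover.
- steel_washer_top (a point): bystander: loose bright steel washer lying on the bench, outside 30 mm, bore 17 mm, 3 mm thick. Centre, at its upper face.
- black_washer_top (a point): bystander: loose black washer lying on the bench, outside 27 mm, bore 9 mm, 3 mm thick. Centre, at its upper face.
- sprocket: bystander: loose dark steel chain sprocket lying flat on the bench, 69 mm across, 6 mm thick, its hub 16 mm high. Origin at the centre of its underside.
- magnet: bystander: loose red triangular welding magnet lying flat on the bench, 96 x 85 mm, 14 mm high. Origin at the centre of its underside.
- nut_tub: clear plastic tub of nuts standing on the bench to the right of the washers, 110 mm along its own x, 130 mm along its own y, 50 mm high; fixed. Origin at the centre of its underside.
Mind the look-alikes: they are no part of the job. Several things look just like the part that bears copper_washer_top: the one meant starts farthest from the robot's base.

How it is judged (in metres and radians):
On the way, in this order (a step that is already met when the one before it is completed fails the run):
1. the fingertips point at the loose copper washer from just above it, and dwell there (horizontal distance between the grasp point and copper_washer_top below 0.015 m and z of the grasp point in the frame of copper_washer_top between 0.022 and 0.062 m), for 1.5 s.
2. the fingertips point at the bare stud from just above it, and dwell there (horizontal distance between the grasp point and bare_stud_top below 0.015 m and z of the grasp point in the frame of bare_stud_top between 0.022 and 0.062 m), for 1.5 s.
At the end, for the whole second after the job is handed in: The hand has been drawn back (the point between the finger pads over 120 mm from the copper washer and from the bare stud), and the three washers, the sprocket and the magnet lie within 4 mm of where they were (distance between the grasp point and copper_washer_top above 0.12 m and distance between the grasp point and bare_stud_top above 0.12 m and distance of each of copper_washer_top, steel_washer_top, black_washer_top, sprocket, magnet from where it was at the start of the episode below 0.004 m); the robot touches nothing.
It fails at once if the robot touches anything (contact force between any of the fingers, the arm and anything else above 0.3 N).
It fails at once if a washer, the sprocket or the magnet is shifted or lifted (distance of any of copper_washer_top, steel_washer_top, black_washer_top, sprocket, magnet from where it was at the start of the episode above 0.004 m).
It fails at once if the fingertips point at another washer (within 10 mm of its centre line, just above it) ((horizontal distance between the grasp point and steel_washer_top below 0.01 m and z of the grasp point in the frame of steel_washer_top between -0.02 and 0.055 m) or (horizontal distance between the grasp point and black_washer_top below 0.01 m and z of the grasp point in the frame of black_washer_top between -0.02 and 0.055 m)).
It fails at once if the fingertips point at a stud that already has its nut (within 10 mm of its centre line, just above it) ((horizontal distance between the grasp point and nut_a_top below 0.01 m and z of the grasp point in the frame of nut_a_top between -0.02 and 0.055 m) or (horizontal distance between the grasp point and nut_b_top below 0.01 m and z of the grasp point in the frame of nut_b_top between -0.02 and 0.055 m) or (horizontal distance between the grasp point and nut_c_top below 0.01 m and z of the grasp point in the frame of nut_c_top between -0.02 and 0.055 m)).
It also fails if it takes over 42 s, if anything falls off the work surface, if the arm or the gripper's body presses on something with over 40 N, if the wrist force passes 120 N, or if a joint passes its speed limit or range.

## Working session

There is one attempt and no reset: what is moved stays moved. The work goes in short steps, Python scripts to look and compute and a tool call to move; the robot and the scene stay as the last step left them, time stands still between calls to the robot, and variables do not carry over. Pictures are saved under pics/ and viewed, and the job is handed in when it is done.

Besides the shell and the picture viewer there is one more tool, called after ">>>" as name([rows], argument=value, ...), one row to a line, values as JSON. apply_moves: Moves the arm, as the interface text tells. Its arguments: {"type":"object","properties":{"targets":{"type":"array"},"grip":{"type":"number"},"newtons":{"type":"number"}},"required":["targets"]}

```bash
mkdir -p pics; python3 - <<'E'
from station import r, snapshot, calibration
import cv2
for n in("top","side"):
    cv2.imwrite(f"pics/{n}0.png",snapshot(n)[:,:,::-1]); print(n,calibration(n))
o=r.get_obs(); print(o, r.hold_point_z)
E
```

```text
top {'intrinsics': array([[521.74514634,   0.        , 317.39156995],
       [  0.        , 521.74514634, 240.06190468],
       [  0.        ,   0.        ,   1.        ]]), 'eye': array([ 517.3805592 ,  -54.4907881 , 1053.89642555]), 'orientation': array([-0.014566  ,  0.01430122,  0.70724109, -0.70667768])}
side {'intrinsics': array([[442.41849885,   0.        , 315.38452442],
       [  0.        , 442.41849885, 243.50961942],
       [  0.        ,   0.        ,   1.        ]]), 'eye': array([ 386.59186624, -562.22744193,  656.24562861]), 'orientation': array([ 0.36800597, -0.05918171, -0.17064152,  0.91211326])}
{'clock': 0.1, 'q': array([-1.25919247,  0.68990271, -0.19451449,  1.56620891,  0.15728422,
        0.90252105, -0.21506848]), 'joint_velocities': array([ 0.0011412 , -0.00088003, -0.00177251, -0.00130239, -0.00086958,
       -0.00116881, -0.00057061]), 'joint_torque': array([-3.76918993e-03, -5.40598655e+01, -1.27162077e+00, -1.58982986e+01,
        9.39413410e-03,  4.47373866e-03,  2.00189241e-06]), 'eef_pos': array([171.28825953, 600.4741741 , 230.57078103]), 'eef_rot': array([-0.42636456,  0.56483361,  0.42559882,  0.56395204]), 'force': array([ 0.4585007 , -0.06745752,  0.22499053]), 'torque': array([-0.04047978, -0.01842955, -0.04606881]), 'finger_gap': 85.48392437936621} 18.700000000000003
```

View pics/top0.png

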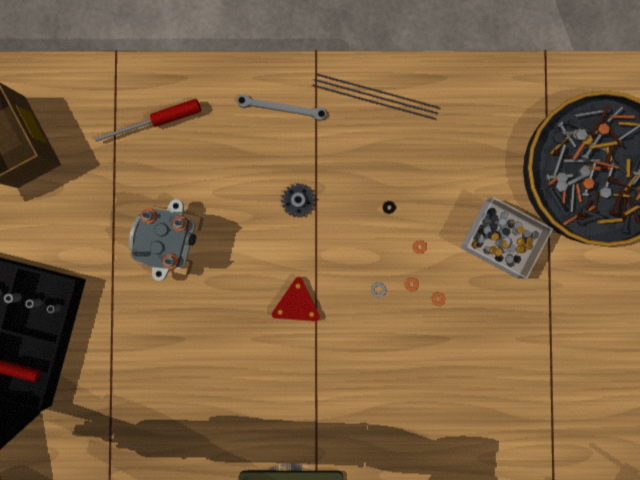

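View pics/side0.png

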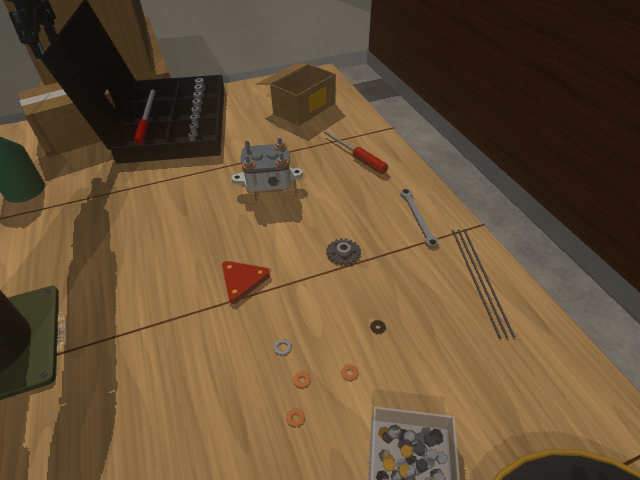

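The top view shows three copper washers at (419,247), (411,284) and (438,299), and three nutted studs at about (148,215), (178,222) and (170,260). I'll zoom in and measure.

```bash
cat > h.py <<'E'
import numpy as np, cv2
from scipy.spatial.transform import Rotation as R
from station import calibration
def ray(n,u,v):
    c=calibration(n);K=c['intrinsics']
    d=np.linalg.inv(K)@[u,v,1]; d=R.from_quat(c['orientation']).apply([d[0],-d[1],-d[2]])
    return c['eye'],d
def at(n,u,v,z):
    e,d=ray(n,u,v); return e+d*(z-e[2])/d[2]
def proj(n,p):
    c=calibration(n); q=R.from_quat(c['orientation']).inv().apply(np.array(p)-c['eye'])
    q=c['intrinsics']@[q[0],-q[1],-q[2]]; return q[:2]/q[2]
E
python3 - <<'E'
from h import *
for n,(x,y,w,h) in dict(top=(115,190,100,100),side=(225,130,90,70)).items():
    im=cv2.imread(f"pics/{n}0.png"); c=cv2.resize(im[y:y+h,x:x+w],None,fx=6 if n=='top' else 8,fy=6 if n=='top' else 8,interpolation=cv2.INTER_CUBIC)
    cv2.imwrite(f"pics/{n}z.png",c)
for n in("top","side"):
    im=cv2.imread(f"pics/{n}0.png"); hsv=cv2.cvtColor(im,cv2.COLOR_BGR2HSV)
    m=cv2.inRange(hsv,(3,120,120),(12,255,255)); k,l,s,c=cv2.connectedComponentsWithStats(m)
    for i in range(1,k):
        if s[i,4]>25: 
            bx=s[i]; print(n,c[i].round(1),bx,at(n,*c[i],3).round(1),np.hypot(*at(n,*c[i],3)[:2]).round())
print(at("top",379,290,3),at("top",389,207,3),at("top",298,200,16),at("top",508,238,50))
E
```

```text
top [623.5 116.1] [612 115  22   3  30] [ 812.2 -677.3    3. ] 1058.0
top [603.6 128.5] [599 124  10  10  76] [ 786.9 -636.1    3. ] 1012.0
top [578.3 150.8] [573 143  12  16  42] [ 741.2 -583.9    3. ] 944.0
top [588.4 182.9] [583 178  11  11  82] [ 675.6 -602.8    3. ] 905.0
top [578.4 192.6] [576 184   6  18  42] [ 656.  -582.2    3. ] 877.0
top [146.8 216. ] [141 209  13  15  60] [609.2 290.4   3. ] 675.0
top [177.8 223.7] [172 216  13  15  59] [593.6 227.6   3. ] 636.0
top [419.1 246.6] [413 240  13  14 112] [ 547. -259.    3.] 605.0
top [167.7 261.8] [163 254  12  15  52] [516.8 247.3   3. ] 573.0
top [288.6 307.5] [271 276  44  46 139] [425.    3.6   3. ] 425.0
top [411.3 283.9] [405 278  14  13 119] [ 472.  -242.7    3. ] 531.0
top [438.1 298.6] [432 292  13  14 119] [ 442.6 -296.2    3. ] 533.0
side [370.2 156.3] [354 146  34  21 186] [833.4 259.1   3. ] 873.0
side [240.9 276.6] [ 222  261   49   40 1033] [434.2  -2.2   3. ] 434.0
side [349.2 372.2] [341 365  17  15 157] [ 547.1 -259.3    3. ] 605.0
side [301.5 379.1] [294 372  16  16 161] [ 472.1 -242.7    3. ] 531.0
side [294.9 417.3] [287 409  17  18 191] [ 442.6 -296.5    3. ] 533.0
[ 459.85434208 -177.74043006    3.        ] [ 627.06704327 -198.88735283    3.        ] [639.88950828 -15.45253324  16.        ] [ 562.06839726 -421.19884255   50.        ]
```

```bash
sleep 1
```

```text
(no output)
```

View pics/topz.png

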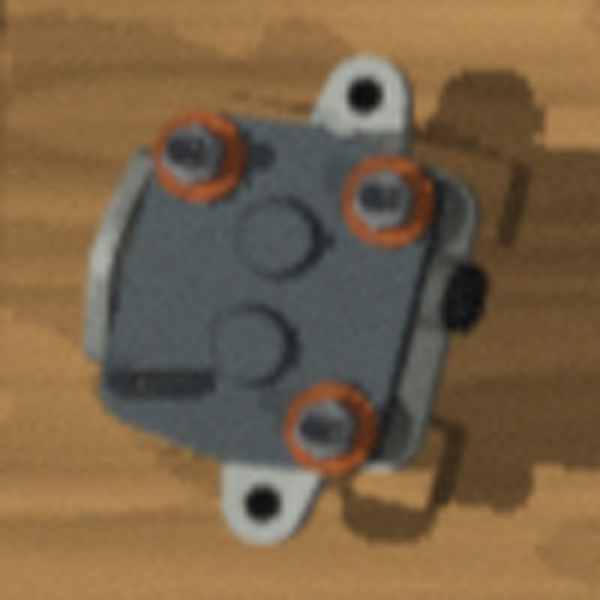

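View pics/sidez.png

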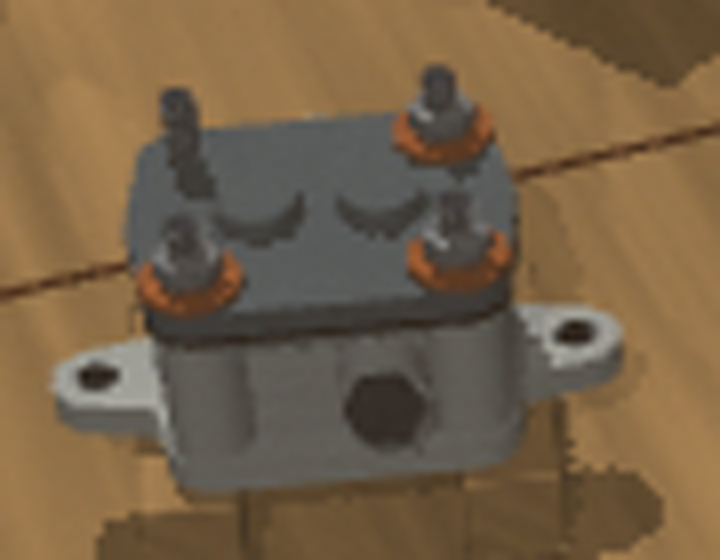

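The bare stud is the lower-left corner in the top view (about (137,254)) and the far-left one in the side view (tip about (247,142)). I'll check it by parallelogram and by the side view.

```bash
python3 - <<'E'
from h import *
W=[at("top",115+(a-2.5)/6,190+(b-2.5)/6,93) for a,b in((200,156),(388,201),(331,430))]
S=[at("top",115+(a-2.5)/6,190+(b-2.5)/6,110) for a,b in((187,148),(378,196),(320,426),(122,380))]
T=[at("side",225+(a-3.5)/8,130+(b-3.5)/8,110) for a,b in((438,75),(457,203),(180,225),(177,97))]
print(np.round(W,1),(W[0]+W[2]-W[1]).round(1));print(np.round(S,1),np.round(T,1))
print(np.linalg.norm(W[0]-W[1]),np.linalg.norm(W[2]-W[1]))
o=__import__('station').r.get_obs(); print(R.from_quat(o['eef_rot']).as_matrix().round(3))
E
```

```text
[[602.1 258.8  93. ]
 [588.2 200.8  93. ]
 [517.8 217.6  93. ]] [531.8 275.6  93. ]
[[603.1 257.3 110. ]
 [588.5 199.3 110. ]
 [519.  216.1 110. ]
 [532.9 276.  110. ]] [[602.9 259.9 110. ]
 [589.2 199.9 110. ]
 [518.3 218.1 110. ]
 [532.9 276.9 110. ]]
59.66682712807135 72.35251589739185
[[-0.    -0.962  0.274]
 [-0.002  0.274  0.962]
 [-1.    -0.    -0.002]]
```

Stud spacings come out at 59.7 and 72.4 mm (given 60 and 72). Side and top agree on the bare stud at (532.5, 276, 110) and on the washer at (547, -259, 3), which is 605 mm from the base and so the farthest. Next I'll check how high the toolbox lid near the start pose is.

```bash
python3 - <<'E'
from h import *
a=cv2.imread("pics/top0.png")[240:480,0:120];b=cv2.imread("pics/side0.png")[0:200,0:240]
cv2.imwrite("pics/lid.png",np.hstack([cv2.resize(a,(300,600)),cv2.resize(b,(500,417),None) if 0 else cv2.copyMakeBorder(cv2.resize(b,(490,408)),0,192,0,0,0)]))
print(proj("side",[171,600,231]),proj("top",[171,600,231]))
E
```

```text
[50.65584013 56.69400373] [-104.68432583  485.47640186]
```

View pics/lid.png

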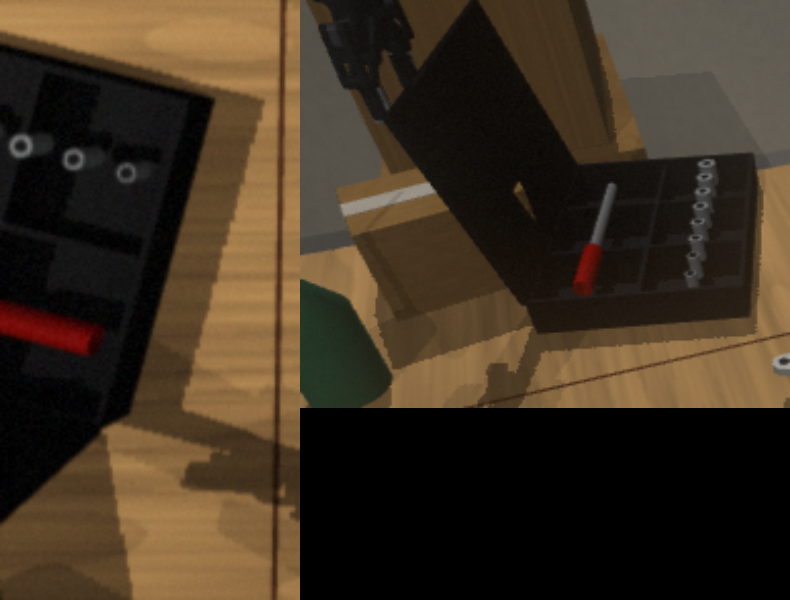

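```bash
python3 - <<'E'
from h import *
s=240/490
e,d1=ray("top",50,407);_,d2=ray("top",0,448);n=np.cross(d1,d2)
for name,(a,b) in dict(bot=(525-300,305),top=(387-300,118)).items():
    E,d=ray("side",a*s,b*s); print(name,(E+d*(n@(e-E))/(n@d)).round())
for z in(0,50): print(at("top",52,405,z).round(),at("top",85,280,z).round(),at("side",(525-300)*s,305*s,z).round())
E,d=ray("side",175*s,1)
for z in (200,250,300): print(at("side",175*s,0,z).round())
E
```

```text
bot [233. 464.  49.]
top [175. 498. 269.]
[231. 476.   0.] [480. 414.   0.] [221. 547.   0.]
[245. 451.  50.] [482. 392.  50.] [234. 463.  50.]
[ 243. 1091.  200.]
[259. 910. 250.]
[275. 729. 300.]
```

The lid reaches about 269 mm high, just ahead of the hand, so I'll go straight up first.

>>> apply_moves([
  [[-0.02,0,0],0],
  [[-0.04,0,0],0],
  [[-0.06,0,0],0],
  [[-0.08,0,0],0],
  [[-0.1,0,0],0],
  [[-0.12,0,0],0],
  [[-0.14,0,0],0],
  [[-0.16,0,0],0],
])

```text
clock: 0.77
eef_pos: [171.3, 600.6, 391.8]
eef_rot: [-0.426, 0.565, 0.426, 0.564]
force: [0.5, 0.9, -0.3]
finger_gap: 85.5
```

>>> apply_moves([
  [[0,-0.036,-0.013],0],
  [[0,-0.072,-0.026],0],
  [[0,-0.108,-0.039],0],
  [[0,-0.144,-0.052],0],
  [[0,-0.18,-0.065],0],
  [[0,-0.217,-0.079],0],
  [[0,-0.253,-0.092],0],
  [[0,-0.289,-0.105],0],
], grip=0.9)

```text
clock: 1.43
eef_pos: [421.7, 419.1, 390.9]
eef_rot: [-0.426, 0.565, 0.426, 0.564]
force: [0.0, 0.6, -1.3]
finger_gap: 8.7
```

>>> apply_moves([
  [[0.01,-0.023,-0.03],0],
  [[0.02,-0.046,-0.061],0],
  [[0.03,-0.069,-0.091],0],
  [[0.04,-0.092,-0.121],0],
  [[0.05,-0.116,-0.152],0],
  [[0.06,-0.139,-0.182],0],
  [[0.07,-0.162,-0.212],0],
  [[0.08,-0.185,-0.243],0],
])

```text
clock: 2.1
eef_pos: [531.9, 134.7, 310.6]
eef_rot: [-0.426, 0.564, 0.426, 0.564]
force: [0.3, -0.6, -0.7]
finger_gap: 8.9
```

>>> apply_moves([
  [[0.006,-0.008,-0.023],0],
  [[0.012,-0.015,-0.047],0],
  [[0.019,-0.023,-0.07],0],
  [[0.025,-0.03,-0.094],0],
  [[0.031,-0.038,-0.117],0],
  [[0.037,-0.046,-0.141],0],
  [[0.044,-0.053,-0.164],0],
  [[0.05,-0.061,-0.188],0],
])

```text
clock: 2.77
eef_pos: [538.3, -62.0, 260.5]
eef_rot: [-0.426, 0.565, 0.426, 0.564]
force: [-0.3, 0.4, 0.1]
finger_gap: 9.1
```

>>> apply_moves([
  [[0.006,-0.008,-0.023],0],
  [[0.012,-0.015,-0.047],0],
  [[0.019,-0.023,-0.07],0],
  [[0.025,-0.03,-0.094],0],
  [[0.031,-0.038,-0.117],0],
  [[0.037,-0.046,-0.141],0],
  [[0.044,-0.053,-0.164],0],
  [[0.05,-0.061,-0.188],0],
])

```text
clock: 3.43
eef_pos: [545.4, -259.5, 210.4]
eef_rot: [-0.426, 0.565, 0.426, 0.564]
force: [0.7, -0.2, 0.1]
finger_gap: 8.3
```

>>> apply_moves([
  [[0,0,0],0],
  [[0,0,0],0],
])

```text
clock: 3.6
eef_pos: [544.9, -260.4, 210.2]
eef_rot: [-0.425, 0.566, 0.425, 0.565]
force: [-0.0, 1.1, 0.1]
finger_gap: 8.7
```

```bash
cat > d.py <<'E'
import sys
from h import *
from station import r,snapshot
t=np.array(list(map(float,sys.argv[1:4])));o=r.get_obs();print(o['clock'],o['eef_pos'].round(1),o['q'].round(2),o['finger_gap'],'tool shift',R.from_quat(o['eef_rot']).inv().apply(t-o['eef_pos']).round(1))
if len(sys.argv)>4:
    for n in("top","side"): cv2.imwrite(f"pics/{n}{sys.argv[4]}.png",snapshot(n)[:,:,::-1])
E
python3 d.py 547 -259 26
```

```text
3.6 [ 544.9 -260.4  210.2] [ 0.46  0.69 -0.16  1.65  0.14  0.82  1.53] 8.707848623522725 tool shift [184.2  -2.    2. ]
```

>>> apply_moves([
  [[0.015,0,0.001],0],
  [[0.03,-0.001,0.001],0],
  [[0.045,-0.002,0.002],0],
  [[0.06,-0.002,0.002],0],
  [[0.075,-0.002,0.002],0],
  [[0.09,-0.002,0.002],0],
  [[0.105,-0.002,0.002],0],
  [[0.12,-0.002,0.002],0],
])

```text
clock: 4.27
eef_pos: [549.0, -255.2, 90.8]
eef_rot: [-0.426, 0.564, 0.427, 0.564]
force: [0.1, 1.0, 0.5]
finger_gap: 8.8
```

```bash
python3 d.py 547 -259 26 1; python3 -c "
from h import *
print(proj('side',[547,-259,90]))
b=cv2.imread('pics/side1.png')[180:460,200:500]; cv2.imwrite('pics/s1.png',cv2.resize(b,(600,560)))"
```

```text
4.2667 [ 549.  -255.2   90.8] [ 0.43  0.85 -0.13  1.74  0.18  0.56  1.49] 8.794953517465265 tool shift [64.8  0.9 -4.3]
[351.34371958 343.28156922]
```

View pics/s1.png

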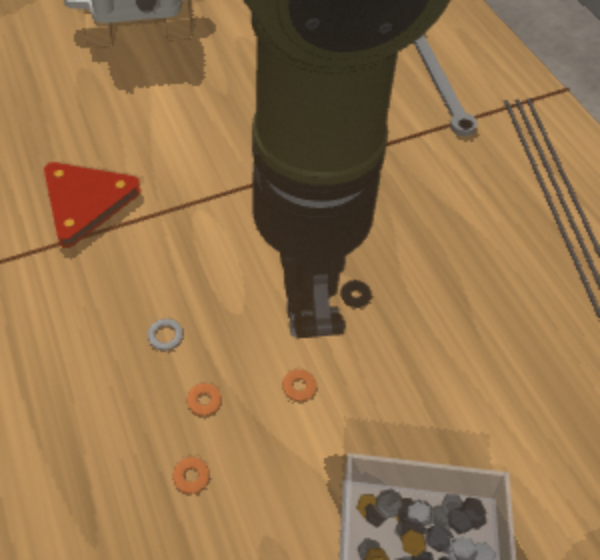

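>>> apply_moves([
  [[0,0,0],0],
  [[0,0,0],0],
  [[0,0,0],0],
])

```text
clock: 4.62
eef_pos: [549.4, -257.1, 92.5]
eef_rot: [-0.427, 0.564, 0.426, 0.565]
force: [-0.4, -0.0, -0.0]
finger_gap: 8.6
```

```bash
python3 d.py 547 -259 26 2; python3 d.py 547 -259 26; python3 -c "
from h import *
from station import r
p=r.get_obs()['eef_pos'];u=[proj(n,p) for n in('top','side')];print(u)
I=[]
for n,(x,y) in zip(('top','side'),u):
    x0,y0=int(x)-40,int(y)-40
    b=cv2.imread(f'pics/{n}2.png')[y0:y0+80,x0:x0+80]; b=cv2.resize(b,(400,400),interpolation=cv2.INTER_CUBIC)
    c=(int((x-x0+.5)*5),int((y-y0+.5)*5)); cv2.drawMarker(b,c,(0,255,0),0,12,1); I.append(cv2.convertScaleAbs(b,alpha=1.6,beta=25))
cv2.imwrite('pics/z2.png',np.hstack(I))"
```

```text
4.6167 [ 549.4 -257.1   92.5] [ 0.43  0.85 -0.13  1.73  0.18  0.57  1.49] 8.606936947810626 tool shift [66.5  1.9 -2.5]
4.7167 [ 549.1 -257.3   92.2] [ 0.44  0.85 -0.13  1.74  0.18  0.57  1.49] 8.573792863871125 tool shift [66.2  1.6 -2.2]
[array([427.57557476, 244.09244721]), array([352.23238224, 341.0639963 ])]
```

View pics/z2.png

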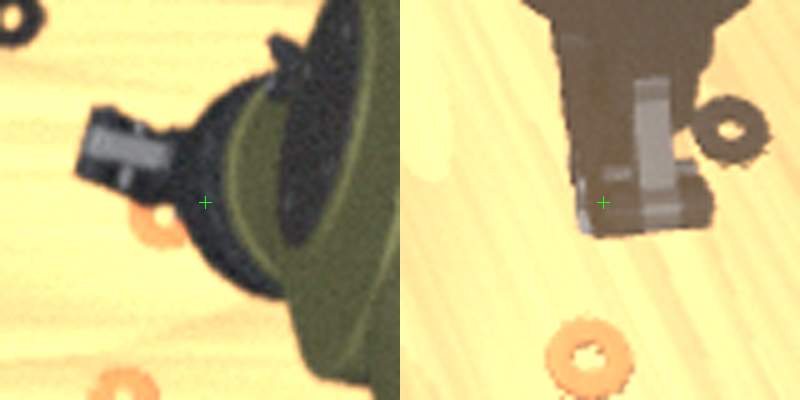

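```bash
python3 -c "
from h import *
from station import r
o=r.get_obs();p=o['eef_pos'];M=R.from_quat(o['eef_rot'])
I=[]
for n in('top','side'):
    x,y=proj(n,p)
    x0,y0=int(x)-25,int(y)-25
    b=cv2.imread(f'pics/{n}2.png')[y0:y0+50,x0:x0+50]; b=cv2.resize(b,(400,400),interpolation=cv2.INTER_CUBIC); b=cv2.convertScaleAbs(b,alpha=2,beta=25)
    for q,c in [((0,a,z),(0,255,0) if z<0 else (255,0,255)) for a in(-11,11) for z in(-4,-20,4,20)]+[((0,0,0),(0,0,255)),((-60,0,0),(255,0,0))]:
        u,v=proj(n,p+M.apply(q)); cv2.circle(b,(int((u-x0+.5)*8),int((v-y0+.5)*8)),4,c,-1)
    I.append(b)
cv2.imwrite('pics/z3.png',np.hstack(I))"
```

```text
(no output)
```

View pics/z3.png

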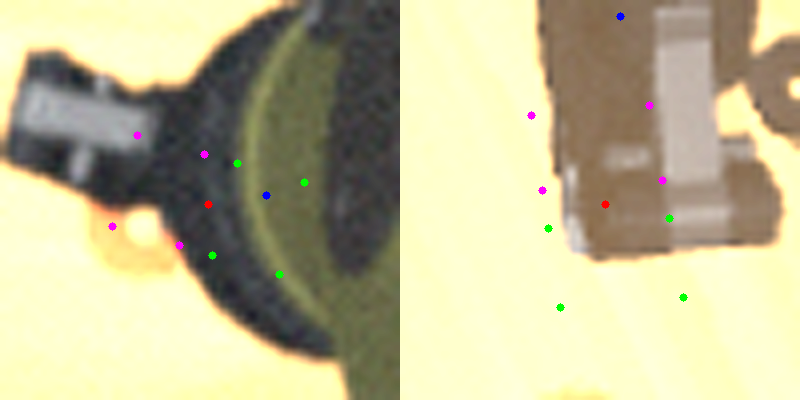

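The fingertip image sits somewhat right of the reported TCP, so I'll check the offset against the whole tool axis.

```bash
python3 -c "
from h import *
from station import r
o=r.get_obs();p=o['eef_pos'];M=R.from_quat(o['eef_rot'])
for n in('top','side'):
    b=cv2.imread(f'pics/{n}2.png'); x0,y0=(340,180) if n=='top' else (260,180)
    b=cv2.resize(b[y0:y0+190,x0:x0+190],(760,760)); b=b[:600]; b=cv2.convertScaleAbs(b,alpha=2,beta=25)
    P=lambda q:tuple(int(k) for k in ((proj(n,p+M.apply(q))-[x0,y0]+.5)*4))
    for d in range(0,300,20): cv2.circle(b,P((-d,0,0)),3,(0,0,255),-1)
    for dd in(-73,-150): cv2.polylines(b,[np.array([P((dd,38*s,42*t)) for s,t in((1,1),(1,-1),(-1,-1),(-1,1))])],True,(255,0,0),1)
    cv2.imwrite(f'pics/ax{n}.png',b)"
```

```text
(no output)
```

View pics/axside.png

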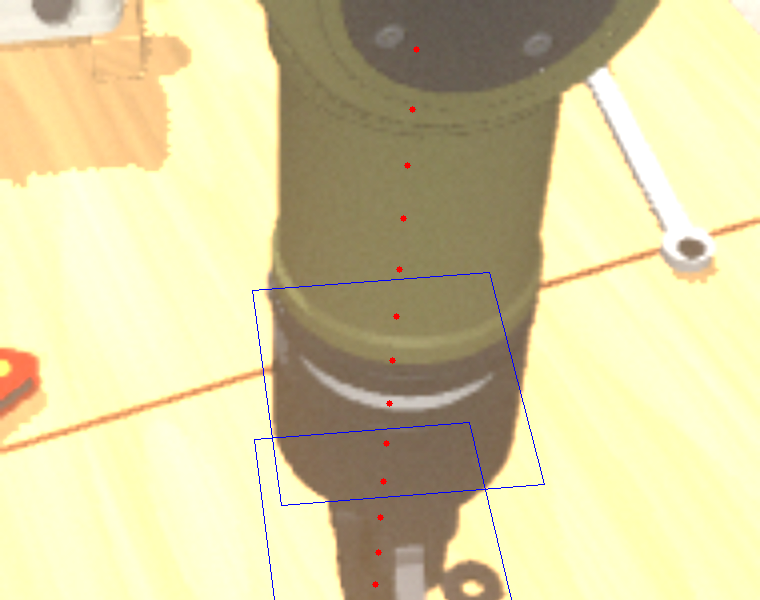

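View pics/axtop.png

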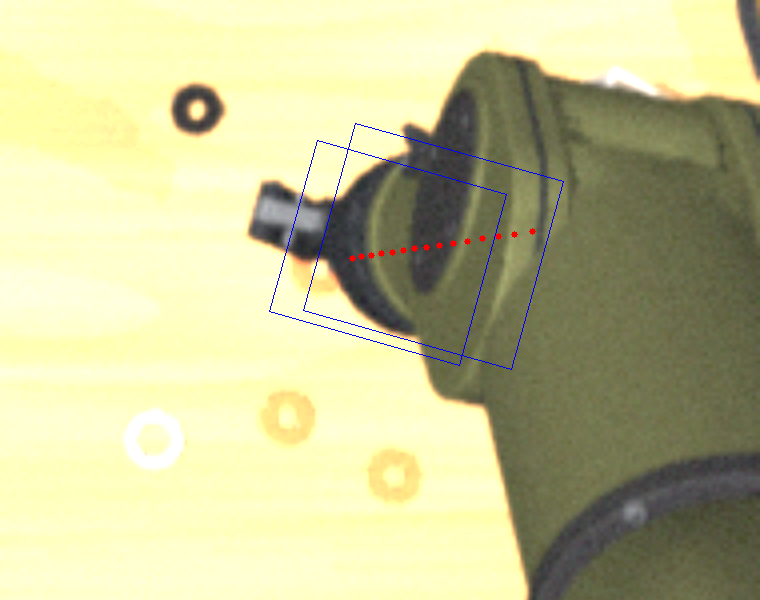

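Both cameras put the hand about 3–6 mm toward +x of the reported pose. I'll bias by −5 mm in x and go down.

>>> apply_moves([
  [[0.01,0.001,-0.001],0],
  [[0.02,0.002,-0.001],0],
  [[0.03,0.003,-0.002],0],
  [[0.04,0.004,-0.002],0],
  [[0.05,0.005,-0.003],0],
  [[0.056,0.006,-0.003],0],
  [[0.06,0.006,-0.003],0],
  [[0.06,0.006,-0.003],0],
])

```text
clock: 5.38
eef_pos: [541.2, -258.2, 30.1]
eef_rot: [-0.425, 0.565, 0.427, 0.564]
force: [-0.4, -0.6, 0.3]
finger_gap: 8.7
```

```bash
python3 d.py 543 -259 28 4; python3 -c "
from h import *
from station import r
o=r.get_obs();p=o['eef_pos'];M=R.from_quat(o['eef_rot']);print(p)
I=[]
for n in('top','side'):
    b=cv2.imread(f'pics/{n}4.png'); x0,y0=(385,205) if n=='top' else (310,310)
    b=cv2.resize(b[y0:y0+80,x0:x0+80],(400,400),interpolation=cv2.INTER_CUBIC); b=cv2.convertScaleAbs(b,alpha=2,beta=25)
    P=lambda q:tuple(int(k) for k in ((proj(n,p+M.apply(q))-[x0,y0]+.5)*5))
    for d in range(0,80,20): cv2.circle(b,P((-d,0,0)),3,(0,0,255),-1)
    cv2.circle(b,tuple(int(k) for k in ((proj(n,[547,-259,3])-[x0,y0]+.5)*5)),3,(255,0,0),-1)
    I.append(b)
cv2.imwrite('pics/z4.png',np.hstack(I))"
```

```text
5.3833 [ 541.2 -258.2   30.1] [ 0.43  0.94 -0.11  1.77  0.2   0.44  1.48] 8.681618690908545 tool shift [ 2.1 -2.  -0.3]
[ 542.12009899 -258.46558067   31.2567916 ]
```

View pics/z4.png

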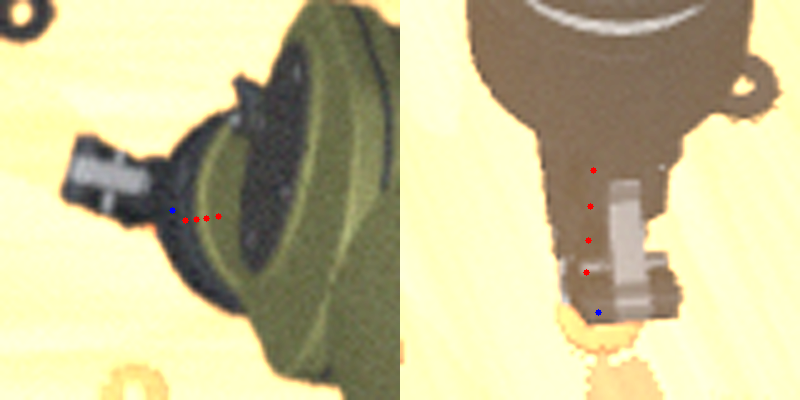

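The fingertips are over the copper washer in both views, within a few mm after the correction. I'll drop 4 mm and dwell for about 2 s.

>>> apply_moves([
  [[0.004,0,0],0],
  [[0.004,0,0],0],
  [[0.004,0,0],0],
  [[0.004,0,0],0],
  [[0.004,0,0],0],
  [[0.004,0,0],0],
  [[0.004,0,0],0],
  [[0.004,0,0],0],
])

```text
clock: 6.15
eef_pos: [541.9, -258.5, 27.3]
eef_rot: [-0.426, 0.564, 0.426, 0.564]
force: [-0.4, -0.3, -0.3]
finger_gap: 8.6
```

>>> apply_moves([
  [[0,0,0],0],
  [[0,0,0],0],
  [[0,0,0],0],
  [[0,0,0],0],
  [[0,0,0],0],
  [[0,0,0],0],
  [[0,0,0],0],
  [[0,0,0],0],
])

```text
clock: 6.82
eef_pos: [541.9, -258.5, 27.3]
eef_rot: [-0.426, 0.564, 0.426, 0.564]
force: [-0.8, 0.5, -0.1]
finger_gap: 8.4
```

>>> apply_moves([
  [[0,0,0],0],
  [[0,0,0],0],
  [[0,0,0],0],
  [[0,0,0],0],
  [[0,0,0],0],
  [[0,0,0],0],
  [[0,0,0],0],
  [[0,0,0],0],
])

```text
clock: 7.48
eef_pos: [541.9, -258.5, 27.3]
eef_rot: [-0.426, 0.564, 0.426, 0.564]
force: [0.3, 0.9, -0.3]
finger_gap: 8.3
```

>>> apply_moves([
  [[0,0,0],0],
  [[0,0,0],0],
  [[0,0,0],0],
  [[0,0,0],0],
])

```text
clock: 7.82
eef_pos: [541.9, -258.5, 27.2]
eef_rot: [-0.426, 0.564, 0.426, 0.564]
force: [0.2, 0.4, 0.2]
finger_gap: 8.6
```

```bash
python3 d.py 547 -259 26
```

```text
7.8167 [ 541.9 -258.5   27.2] [ 0.43  0.95 -0.1   1.77  0.2   0.44  1.48] 8.637958562889681 tool shift [ 1.2 -5.1  0.9]
```

Dwell done. Now up, and across to the stud.

>>> apply_moves([
  [[-0.025,0,0],0],
  [[-0.05,0,0],0],
  [[-0.08,0,0],0],
  [[-0.11,0,0],0],
  [[-0.14,0,0],0],
  [[-0.17,0,0],0],
  [[-0.2,0,0],0],
  [[-0.23,0,0],0],
])

```text
clock: 8.48
eef_pos: [541.5, -258.4, 258.8]
eef_rot: [-0.426, 0.564, 0.426, 0.564]
force: [0.9, -0.5, -0.5]
finger_gap: 8.6
```

>>> apply_moves([
  [[0,0.009,0.032],0],
  [[0,0.018,0.065],0],
  [[0,0.028,0.097],0],
  [[0,0.037,0.129],0],
  [[0,0.046,0.161],0],
  [[0,0.055,0.193],0],
  [[0,0.064,0.225],0],
  [[0,0.074,0.258],0],
])

```text
clock: 9.15
eef_pos: [541.2, 11.1, 257.4]
eef_rot: [-0.426, 0.565, 0.426, 0.565]
force: [0.7, 0.3, -0.1]
finger_gap: 8.5
```

```bash
python3 d.py 528 276 260
```

```text
9.15 [541.2  11.1 257.4] [-0.01  0.54 -0.16  1.79  0.11  0.82  1.07] 8.458113154841321 tool shift [ -2.7  85.5 251.1]
```

>>> apply_moves([
  [[0,0.011,0.031],0],
  [[0,0.021,0.063],0],
  [[0,0.032,0.094],0],
  [[0,0.042,0.125],0],
  [[0,0.053,0.157],0],
  [[0,0.064,0.188],0],
  [[0,0.075,0.22],0],
  [[0,0.085,0.251],0],
])

```text
clock: 9.82
eef_pos: [527.9, 276.4, 257.3]
eef_rot: [-0.426, 0.564, 0.426, 0.564]
force: [-0.1, 0.9, -0.2]
finger_gap: 8.4
```

>>> apply_moves([
  [[0.01,0,0],0],
  [[0.02,0,0],0],
  [[0.03,0,0],0],
  [[0.04,0,0],0],
  [[0.05,0,0],0],
  [[0.05,0,0],0],
  [[0.05,0,0],0],
  [[0.05,0,0],0],
])

```text
clock: 10.48
eef_pos: [529.0, 274.3, 207.5]
eef_rot: [-0.426, 0.564, 0.426, 0.565]
force: [0.0, 0.3, 0.2]
finger_gap: 8.3
```

```bash
python3 d.py 532.5 276 133 5; python3 -c "
from h import *
from station import r
o=r.get_obs();p=o['eef_pos'];M=R.from_quat(o['eef_rot']);print(p)
I=[]
for n in('top','side'):
    b=cv2.imread(f'pics/{n}5.png'); x0,y0=(95,195) if n=='top' else (210,80)
    b=cv2.resize(b[y0:y0+100,x0:x0+100],(400,400),interpolation=cv2.INTER_CUBIC); b=cv2.convertScaleAbs(b,alpha=2,beta=25)
    P=lambda q:tuple(int(k) for k in ((proj(n,p+M.apply(q))-[x0,y0]+.5)*4))
    for d in range(0,80,20): cv2.circle(b,P((-d,0,0)),3,(0,0,255),-1)
    cv2.circle(b,tuple(int(k) for k in ((proj(n,[532.5,276,110])-[x0,y0]+.5)*4)),3,(255,0,0),-1)
    I.append(b)
cv2.imwrite('pics/z5.png',np.hstack(I))"
```

```text
10.4833 [529.  274.3 207.5] [-0.48  0.68 -0.13  1.69  0.12  0.79  0.63] 8.336745032747936 tool shift [74.5 -2.9  2.6]
[529.03499063 274.64137091 207.91008543]
```

View pics/z5.png

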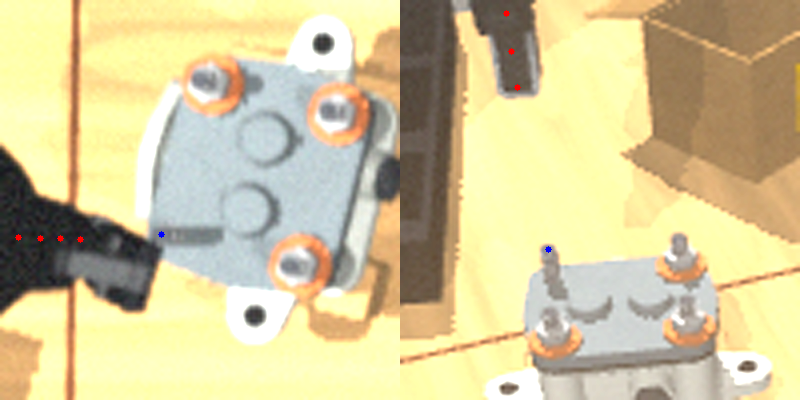

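Here the side view puts the tip right on the reported TCP. I'll aim at the measured stud and go lower.

>>> apply_moves([
  [[0.01,-0.001,0.001],0],
  [[0.02,-0.002,0.002],0],
  [[0.03,-0.002,0.002],0],
  [[0.04,-0.002,0.002],0],
  [[0.05,-0.002,0.002],0],
  [[0.056,-0.002,0.002],0],
  [[0.056,-0.002,0.002],0],
  [[0.056,-0.002,0.002],0],
])

```text
clock: 11.25
eef_pos: [530.8, 275.9, 150.8]
eef_rot: [-0.426, 0.565, 0.426, 0.564]
force: [-0.0, -0.5, 0.4]
finger_gap: 8.6
```

```bash
python3 d.py 532.5 276 133 6; python3 -c "
from h import *
from station import r
o=r.get_obs();p=o['eef_pos'];M=R.from_quat(o['eef_rot']);print(p)
I=[]
for n in('top','side'):
    b=cv2.imread(f'pics/{n}6.png'); x0,y0=(85,205) if n=='top' else (210,90)
    b=cv2.resize(b[y0:y0+80,x0:x0+80],(400,400),interpolation=cv2.INTER_CUBIC); b=cv2.convertScaleAbs(b,alpha=2,beta=25)
    P=lambda q:tuple(int(k) for k in ((proj(n,p+M.apply(q))-[x0,y0]+.5)*5))
    for d in range(0,160,20): cv2.circle(b,P((-d,0,0)),3,(0,0,255),-1)
    cv2.polylines(b,[np.array([P((0,11*s,15*t)) for s,t in((1,1),(1,-1),(-1,-1),(-1,1))])],True,(0,255,0),1)
    cv2.circle(b,tuple(int(k) for k in ((proj(n,[532.5,276,110])-[x0,y0]+.5)*5)),3,(255,0,0),-1)
    I.append(b)
cv2.imwrite('pics/z6.png',np.hstack(I))"
```

```text
11.25 [530.8 275.9 150.8] [-0.49  0.76 -0.12  1.73  0.13  0.67  0.61] 8.647281574615858 tool shift [17.8 -1.6  0.6]
[531.36488213 276.20197183 151.67163717]
```

View pics/z6.png

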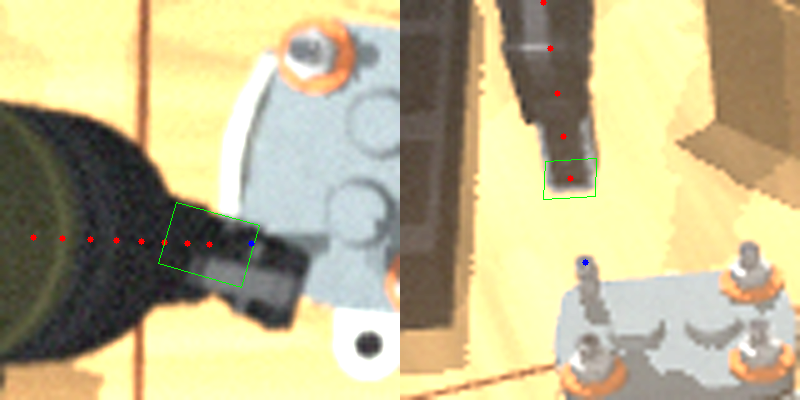

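The side-view overlay matches the fingertip outline, directly above the bare stud. Down the last 18 mm and dwell.

>>> apply_moves([
  [[0.006,-0.001,0],0],
  [[0.012,-0.001,0],0],
  [[0.016,-0.001,0],0],
  [[0.018,-0.001,0],0],
  [[0.018,-0.001,0],0],
  [[0.018,-0.001,0],0],
  [[0.018,-0.001,0],0],
  [[0.018,-0.001,0],0],
])

```text
clock: 12.02
eef_pos: [532.1, 275.8, 133.5]
eef_rot: [-0.426, 0.564, 0.426, 0.565]
force: [0.5, 0.3, -0.5]
finger_gap: 8.8
```

>>> apply_moves([
  [[0,0,0],0],
  [[0,0,0],0],
  [[0,0,0],0],
  [[0,0,0],0],
  [[0,0,0],0],
  [[0,0,0],0],
  [[0,0,0],0],
  [[0,0,0],0],
])

```text
clock: 12.68
eef_pos: [532.0, 275.7, 133.3]
eef_rot: [-0.426, 0.564, 0.426, 0.564]
force: [-0.7, -0.8, -0.7]
finger_gap: 9.0
```

>>> apply_moves([
  [[0,0,0],0],
  [[0,0,0],0],
  [[0,0,0],0],
  [[0,0,0],0],
  [[0,0,0],0],
  [[0,0,0],0],
  [[0,0,0],0],
  [[0,0,0],0],
])

```text
clock: 13.35
eef_pos: [532.0, 275.7, 133.3]
eef_rot: [-0.426, 0.564, 0.426, 0.564]
force: [-0.7, -0.6, 0.2]
finger_gap: 8.6
```

>>> apply_moves([
  [[0,0,0],0],
  [[0,0,0],0],
  [[0,0,0],0],
  [[0,0,0],0],
  [[0,0,0],0],
  [[0,0,0],0],
  [[0,0,0],0],
  [[0,0,0],0],
])

```text
clock: 14.02
eef_pos: [532.0, 275.7, 133.3]
eef_rot: [-0.426, 0.564, 0.426, 0.564]
force: [0.3, -1.0, 0.3]
finger_gap: 8.3
```

```bash
python3 d.py 532.5 276 133 7; python3 -c "
from h import *
b=cv2.imread('pics/side7.png')[90:190,200:330];cv2.imwrite('pics/z7.png',cv2.convertScaleAbs(cv2.resize(b,None,fx=5,fy=5),alpha=2,beta=20))"
```

```text
14.0167 [532.  275.7 133.3] [-0.49  0.78 -0.12  1.74  0.14  0.63  0.61] 8.34028263231882 tool shift [ 0.3 -0.4  0.4]
```

View pics/z7.png

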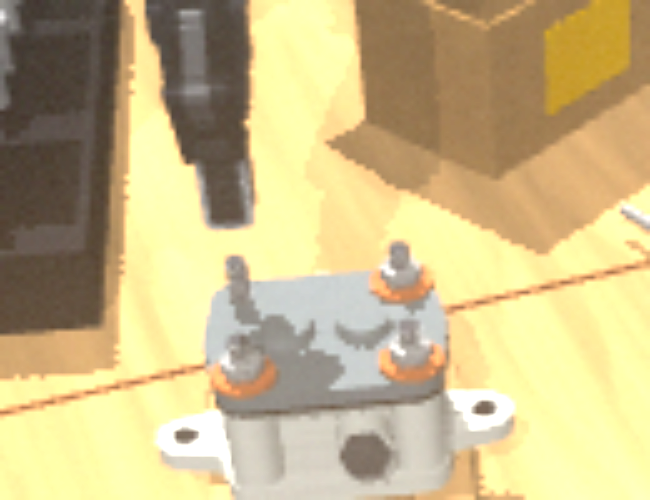

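The fingertips stood about 2 cm above the bare stud (tip at about zoom (230,225), stud top (237,262)). Now I'll draw back.

>>> apply_moves([
  [[-0.02,0,0],0],
  [[-0.045,0,0],0],
  [[-0.07,0,0],0],
  [[-0.095,0,0],0],
  [[-0.12,0,0],0],
  [[-0.145,0,0],0],
  [[-0.17,0,0],0],
  [[-0.19,0,0],0],
])

```text
clock: 14.78
eef_pos: [532.2, 275.8, 325.4]
eef_rot: [-0.426, 0.564, 0.426, 0.565]
force: [-0.5, 0.8, -0.9]
finger_gap: 8.2
```

>>> apply_moves([
  [[0,0,-0.03],0],
  [[0,0,-0.06],0],
  [[0,0,-0.09],0],
  [[0,0,-0.12],0],
  [[0,0,-0.15],0],
  [[0,0,-0.18],0],
  [[0,0,-0.21],0],
  [[0,0,-0.24],0],
])

```text
clock: 15.45
eef_pos: [465.5, 43.6, 323.4]
eef_rot: [-0.426, 0.564, 0.426, 0.564]
force: [0.2, -0.5, -1.1]
finger_gap: 8.4
```

>>> apply_moves([
  [[0,0,0],0],
  [[0,0,0],0],
  [[0,0,0],0],
  [[0,0,0],0],
  [[0,0,0],0],
  [[0,0,0],0],
])

```text
clock: 15.95
eef_pos: [466.4, 46.0, 323.2]
eef_rot: [-0.426, 0.564, 0.427, 0.564]
force: [-0.2, 0.2, -0.5]
finger_gap: 8.7
```

```bash
python3 d.py 532.5 276 110 8; python3 - <<'E'
from h import *
for n in("side",):
    im=cv2.imread(f"pics/{n}8.png"); hsv=cv2.cvtColor(im,cv2.COLOR_BGR2HSV)
    m=cv2.inRange(hsv,(3,120,120),(12,255,255)); k,l,s,c=cv2.connectedComponentsWithStats(m)
    for i in range(1,k):
        if s[i,4]>25: print(c[i].round(1),at(n,*c[i],3).round(1))
from station import r
o=r.get_obs();p=o['eef_pos']+[0,0,19];print([np.linalg.norm(p-q).round() for q in([532,276,110],[547,-259,3])],abs(o['joint_velocities']).max())
r.job_done()
E
```

```text
15.95 [466.4  46.  323.2] [-0.1   0.36 -0.14  1.89  0.06  0.9   1.02] 8.703356378106363 tool shift [213.3  -1.  239.3]
[370.2 156.4] [833.3 259.    3. ]
[240.9 276.5] [434.3  -2.2   3. ]
[349.3 372.2] [ 547.2 -259.3    3. ]
[305.4 374.9] [ 480.3 -238.1    3. ]
[291.  417.5] [ 437.1 -294.7    3. ]
[np.float64(334.0), np.float64(463.0)] 0.00436769602611421
the job is handed in; nothing more can be done
```

View pics/side8.png

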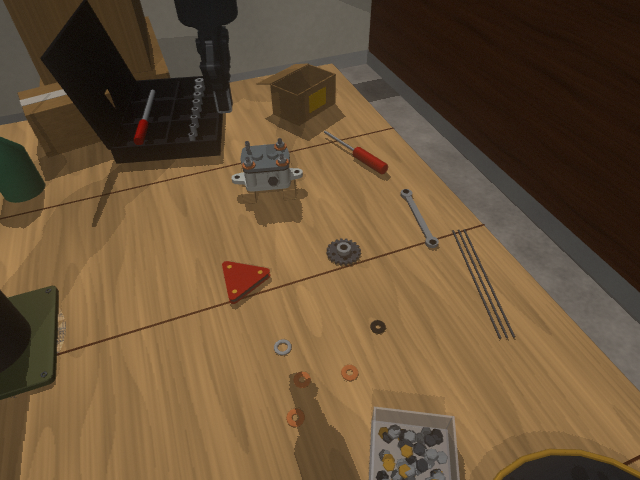

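I pointed at both places, dwelt there, drew the hand back and handed the job in at about 16 s. The hand-in gives no verdict, so the checks below are all I have.

- **Copper washer:** I pointed at the one farthest from the base, measured at (547, −259) and 605 mm out. The reported fingertip was 5 mm off in x and about 24 mm above it, and I held for about 2.4 s. That offset was deliberate. The pictures there suggested the hand sat 3–6 mm further along +x than reported, but the views at the stud did not clearly bear that out. Either way I estimate it was within about 6 mm of the washer's centre line.
- **Bare stud:** I measured it at (532.5, 276) from both cameras. The spacings of the finished studs came out at 59.7 and 72.4 mm, against 60 and 72 given. The reported fingertip was under 1 mm off and about 23 mm above it, and I held for about 2 s; the side picture agreed.
- **Drawn back:** The hand ended 334 mm from the stud and 463 mm from the washer, standing still.
- **Nothing touched or moved:** Force readings stayed near their noise level of about 1 N. That is too coarse to confirm the 0.3 N limit. In the last side picture the copper washer and magnet measured where they started, and the sprocket, steel and black washers look unmoved. The two look-alike washers read up to 9 mm off, most likely because the arm's shadow covers part of them.

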